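# Check a tube warmer's temperature with a contact thermometer

## Robot

A 7-joint arm with a two-finger parallel gripper is mounted at the origin on the work surface. World frame = base frame: x ahead of the robot, y to its left, z up, the work surface at z = 0. Lengths are in m, angles in rad, forces in N, time in s.
With the tool pointing down it reaches from about 0.425 to 0.925 m from the base axis. Payload 6.8 kg.
Tool frame: the origin (TCP) lies on the centre line of the jaws, within the pads' length; the fingertips stand 19 mm ahead of it and the grasp point (between the pads) is the TCP (bot.tcp_to_tips is the distance from the TCP to the fingertips, in m); x points along the fingers, y is the direction in which the jaws open and shut, and the axes are right-handed (so a half turn about x gives the same grasp; the last joint's range is limited). The gripper opens to 85 mm and grips with 20 to 120 N. Pads are 22 mm wide; open, the fingers measure 114 mm over their backs; the gripper's body (76 mm by 85 mm) begins 54 mm behind the grasp point. The pads swing forward as they close: fully open they stand 13 mm farther back than shut.
Start: joints at [1.128, 0.477, 0.022, 1.555, -0.011, 1.109, -0.083], TCP at [0.222, -0.638, 0.25] pointing down, gripper open.
Joint ranges: [-2.96, 2.96], [-0.34, 2.1], [-1.41, 1.46], [0.24, 2.44], [-1.37, 4.51], [0.17, 1.92], [-2.96, 2.96]. Speed limits (rad/s): [2.39, 2.39, 3.14, 3.14, 3.14, 3.14, 3.14].

## Interface

Orientations are given as a unit quaternion [w, x, y, z].
In Python, from station import status, eyes, bot gives the robot as it stands.
- The arm moves only by the tool apply_moves, never from a script. Its arguments are lists of equal length, an entry for each row: "travel": the shift along the tool's x, y, z in cm, a list of three; "turn": the turn, a rotation vector about the tool's x, y, z in rad, a list of three; "grip": the closure, from 0 (fully open) to 1 (shut). In form: {"travel": [[tx, ty, tz], ...], "turn": [[wx, wy, wz], ...], "grip": [grip, ...]}. A call has 1 to 8 rows; each row shifts and turns the pose as measured when the row begins, along the tool's axes as they then stand; what a row does not reach is not made up. A row lasts 1/12 s, in which the tool goes at most 41.7 mm and 7.16 degrees, less where a joint would pass 70% of its speed; a pose out of reach is approached as far as the arm can. A call is refused whole if a number of a shift passes 4.17 or a number of a turn 0.125, either way. A call with a gripper value outside its range is refused whole. The fingers move at their own pace and stop on an object; "newtons" is the grip in N (left out, the last holds). Time passes only in rows, so rows that do not move let the fingers close. It gives the time, the measured TCP pose, the force and the opening at its end, in the units of the state.
- status.get_obs(): the state, without advancing time (a new reading comes with each control period).
- eyes.read_camera(name): name is "scene" or "top"; returns the picture (384x512x3 uint8, red, green, blue); there is no depth.
- eyes.calibration(name): a dict with "intrinsics" (3x3 intrinsics, pixels), "distortion" ([k1, k2, p1, p2, k3] as OpenCV has them; the pictures are not rectified), "xyz" and "attitude" of the camera in the world. Camera axes: x right, y down, z forward; pixel columns grow to the right and rows downward; lengths in m; the calibration is good to about 2 mm. A picture is of the moment at which its call begins. calibration takes no time and is no camera call.
- bot.hand_in(): hands the job in, once; it reports no verdict.
Trained networks look in the newest picture that a camera, given by its name, has taken for a name from the list of things; names that differ only in an ending like _2 or _b are one class to them, and where a whole thing is asked for, a point or a joint stands for the part that bears it (a point fixed in the world has none). Each returns a list of dicts, best first, with "score" (0 to 1); they miss things now and then, are a little off and sometimes report something else, mostly with a low value. They report only what shows in the picture. A call takes as long as a camera call.
- eyes.masks_of(thing, camera): "region" (384x512 bool, what is visible of it) and "rect" ([left, top, right, bottom] in pixels, round what is visible of it).
The state is a dict: "t": time; "q": joint angles; "joint_vel": joint speeds; "joint_torque": joint torques, N m; "eef_pos": TCP position; "tool_rot": TCP orientation; "contact_force": force on the tool from outside, world axes, zero at the start; "torque": the same for the moment, N m; "gripper_width": opening from 0.0 (shut) to 1.0 (fully open).
Only numpy, scipy, OpenCV 4.12 (cv2) and the standard library are available. Lean on these libraries where they do the work, as an engineer would, in place of code of your own. Each camera call takes 0.05 s, during which the arm holds its last target. There are 200 camera calls.

## Task

Lift the loose knobbed dust cap off the test point on the tube warmer's sloping front and set it, knob up, into the round cap dish. Then take the contact thermometer out of its stand and press its sprung foot lightly (about 3 N, the foot roughly halfway in) on the bare metal test point, inside the marked ring and square to the sloping face. Finish while still holding it there in the gripper, and leave the tube rack and the tub of caps alone.

Things in the scene. Friction and masses are not known exactly. Their poses are not given: they have to be found in the camera images.
- warmer: Tube warmer, a fixed white box 210 (x) by 200 (y) mm, origin on the table. From x = 0 to 100 mm its top is flat at z = 90 with tube wells; three red-capped tubes there (x = 67; y = -65, -39, 65) reach z = 120. From x = -110 to 0 its front face slopes 20 degrees, from z = 50 at the front edge (-x, robot side) up to 90.
- test_point: Bare steel test point: a fixed rigid round boss 28 mm across, 7 mm proud of the middle of the warmer's sloping face, with a dark ring (21 mm inside diameter) on its flat top. Origin at the centre of the flat top; z is the outward normal of the sloping face (20 degrees from vertical, leaning to the warmer's -x), y the warmer's y, level. Hidden under the cap at first.
- cap: Loose grey plastic dust cap, about 30 g, 32 mm tall: a hollow skirt 44 mm across and 14 mm tall, open below (36 mm inside, 10 mm deep), and on it a solid round knob 26 mm across and 18 mm tall. Origin at the centre of the open underside, z up through the knob. At first it sits over the test point, rim flat on the sloping face, z along the face's normal.
- dish: The cap dish, fixed: a white round cup 64 mm across and 12 mm tall on a 90 mm square plate 3 mm thick. Inside 56 mm across, inner floor 4 mm above the table. Origin on the table at its centre.
- dish_in (a point): Centre of the cap dish's inner floor, 4 mm above the table.
- stand: The thermometer stand, fixed: a white block 70 by 70 mm and 75 mm tall with a round vertical hole 20 mm across right through it. Origin on the table at its centre.
- thermometer: Contact thermometer, loose, about 130 g: a black square handle 26 by 26 mm, 105 mm long; below it a steel shaft (10 mm across, 36 mm long) and a sprung foot. Origin at the centre of the handle's lower end, z up along the handle, x and y square to its flat sides. At first it stands upright in the stand, handle's end on the stand's top, foot in the hole; lift it 65 mm or more to clear it.
- foot_tip (a point): Centre of the flat lower face of the thermometer's steel foot (12 mm across), 65 mm below the thermometer's origin when the foot is out; its z is the thermometer's z.
- foot (a joint): How far the sprung foot is pushed into the thermometer, m: 0 out, 0.014 fully in. The spring takes 0.4 N per mm (3 N at 7.5 mm, 5.6 N fully in).
- rack: Bystander: loose white tube rack 132 by 132 mm with red-capped tubes, 93 mm tall. Origin at the centre of its underside.
- tub: Bystander: loose clear plastic tub 110 by 110 mm, 70 mm tall, with tube caps in it. Origin at the centre of its underside.

How it is judged:
By the outcome, as a careful person would: the job done as asked, in the order asked, and still so for the second after the job is handed in, while the arm keeps its last pose, push and grip.
It also fails if it takes over 61 s, if anything falls off the work surface, if the arm or the gripper's body presses on something with over 40 N, if the wrist force passes 120 N, or if a joint passes its speed limit or range.

## Working session

There is one attempt and no reset: what is moved stays moved. The work goes in short steps, Python scripts to look and compute and a tool call to move; the robot and the scene stay as the last step left them, time stands still between calls to the robot, and variables do not carry over. Pictures are saved under pics/ and viewed, about 8 in all and at most 12, crops included, and the job is handed in when it is done.

Besides the shell and the picture viewer there is one more tool, called after "Call:" in YAML: its name, and indented under it one key for each argument. apply_moves: Moves the arm, as the interface text tells. Its arguments: {"type":"object","properties":{"travel":{"type":"array"},"turn":{"type":"array"},"grip":{"type":"array"},"newtons":{"type":"number"}},"required":["travel","turn","grip"]}

```bash
mkdir -p pics; ls
python3 - <<'E'
from station import status, eyes, bot
import cv2,numpy as np
o=status.get_obs(); print(o); print(bot.tcp_to_tips)
ims=[]
for c in ("scene","top"):
    im=eyes.read_camera(c); ims.append(im); cv2.imwrite(f'pics/{c}0.png',im[:,:,::-1]); print(c,eyes.calibration(c))
    for n in ("warmer","cap","dish","stand","thermometer","rack","tub","test_point"):
        for r in eyes.masks_of(n,c)[:2]:
            ys,xs=np.nonzero(r['region']); print(n,round(r['score'],2),np.round(r['rect']),xs.mean().round(1),ys.mean().round(1),len(xs))
E
```

```text
pics
{'t': 0.0, 'q': array([ 1.12788449,  0.47779557,  0.0223319 ,  1.55644903, -0.0115117 ,
        1.10931744, -0.08307738]), 'joint_vel': array([-2.73888312e-05, -1.30916115e-04, -1.74626886e-03,  9.44659392e-04,
       -1.19729181e-03,  3.63999345e-04,  1.82080599e-03]), 'joint_torque': array([-8.72091405e-04, -5.96447682e+01,  1.60785321e+00, -2.81191099e+01,
        1.26210760e-02,  9.39032121e-03, -1.76193583e-05]), 'eef_pos': array([ 0.22160989, -0.63698881,  0.2493296 ]), 'tool_rot': array([-0.11720443, -0.69706755, -0.118471  ,  0.69736976]), 'contact_force': array([-0.50120872,  0.20135121,  0.46542833]), 'torque': array([-0.03864432,  0.01522921, -0.05748326]), 'gripper_width': 0.9994182776300194}
0.019
scene {'intrinsics': array([[357.38403288,   0.        , 255.22991793],
       [  0.        , 357.38403288, 193.97503248],
       [  0.        ,   0.        ,   1.        ]]), 'distortion': array([-0.05033081,  0.        ,  0.        ,  0.        ,  0.        ]), 'xyz': array([1.11429519, 0.64143862, 0.81099253]), 'attitude': array([-0.14082662,  0.32972586,  0.84680188, -
[... 610 characters left out ...]
 427.4596224 , 189.64206252],
       [  0.        ,   0.        ,   1.        ]]), 'distortion': array([-0.09712247,  0.        ,  0.        ,  0.        ,  0.        ]), 'xyz': array([0.4780801 , 0.01018864, 1.09113633]), 'attitude': array([-0.02649643,  0.70951614, -0.7035486 ,  0.03006929])}
warmer 0.76 [233. 107. 324. 206.] 276.6 155.1 7318
cap 0.74 [267. 170. 285. 186.] 274.9 176.8 273
dish 0.78 [351. 208. 391. 247.] 369.1 227.0 1292
stand 0.72 [104. 211. 150. 251.] 130.7 230.8 1174
thermometer 0.62 [352. 206. 391. 247.] 369.1 227.5 1301
thermometer 0.55 [ 98. 226. 129. 242.] 113.6 231.8 317
rack 0.58 [368. 111. 429. 175.] 398.3 142.4 2806
tub 0.75 [ 88. 121. 149. 177.] 117.3 147.5 2333
```

Run:
```python
import cv2,numpy as np
a=cv2.imread('pics/top0.png')[90:270,70:450]; b=cv2.imread('pics/scene0.png')[140:340,120:400]
cv2.imwrite('pics/t0c.png',cv2.resize(a,None,fx=2.1,fy=2.1,interpolation=cv2.INTER_CUBIC)); cv2.imwrite('pics/s0c.png',cv2.resize(b,None,fx=2.8,fy=2.8,interpolation=cv2.INTER_CUBIC))
```

```text
(no output)
```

View pics/t0c.png

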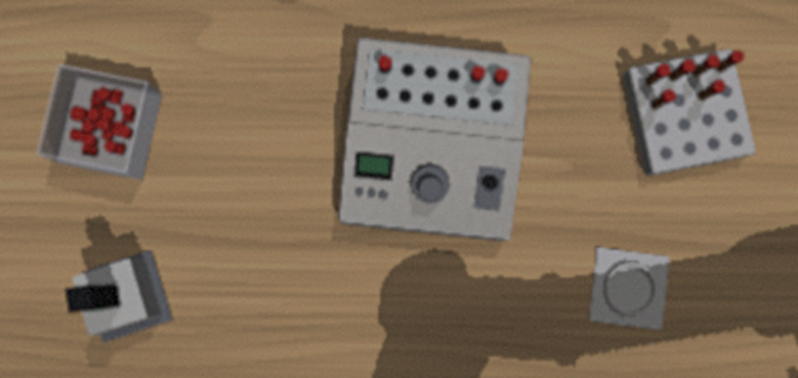

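View pics/s0c.png

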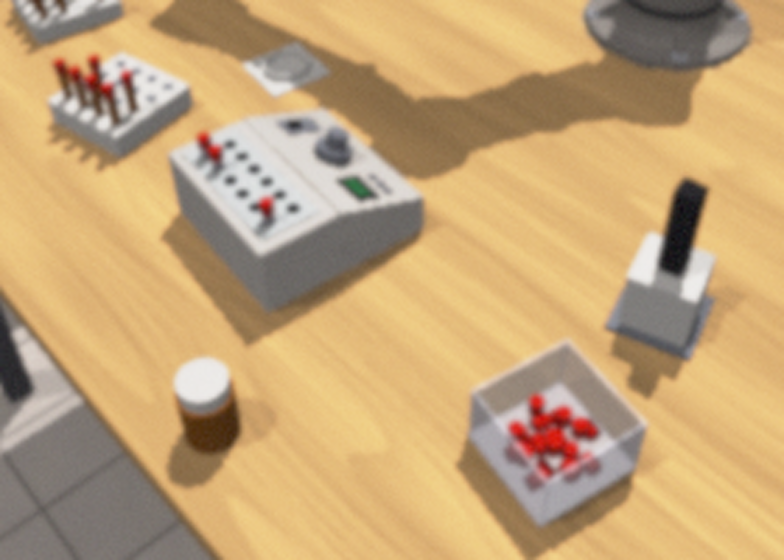

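The top crop shows the cap at px (275,177) on the warmer's slope. The dish is at right (369,227) and the stand with the thermometer at left (130,231). The scene crop agrees, but the network confuses the tub with "cap" there. Next I'll fit poses by silhouette.

```bash
cat > h.py <<'E'
import numpy as np, cv2
from scipy.spatial.transform import Rotation as R
from scipy.optimize import minimize
from station import status, eyes, bot
def rot(q): return R.from_quat(np.asarray(q)[[1,2,3,0]])
CAL={c:eyes.calibration(c) for c in ("scene","top")}
def proj(P,c):
    k=CAL[c]; Rc=rot(k['attitude']).as_matrix().T
    return cv2.projectPoints(np.asarray(P,float).reshape(-1,1,3),cv2.Rodrigues(Rc)[0],-Rc@k['xyz'],k['intrinsics'],k['distortion'])[0].reshape(-1,2)
def ray(px,c):
    k=CAL[c]; u=cv2.undistortPoints(np.float64([[px]]),k['intrinsics'],k['distortion'])[0,0]
    return k['xyz'],rot(k['attitude']).apply([u[0],u[1],1])
def on_z(px,c,z):
    o,d=ray(px,c); return o+d*(z-o[2])/d[2]
def hull(P,c):
    m=np.zeros((768,1024),np.uint8); h=cv2.convexHull(np.float32(proj(P,c)))
    cv2.fillConvexPoly(m,np.int32(np.round((h*2+.5)*16)),1,shift=4); return m>0
def mask(n,c,i=0):
    return cv2.resize(eyes.masks_of(n,c)[i]['region'].astype(np.uint8),(1024,768),interpolation=cv2.INTER_NEAREST)>0
def fit(pts,ms,x0,steps):
    def f(p):
        return sum(1-(a&m).sum()/(a|m).sum() for c,m in ms.items() for a in [hull(pts(p),c)])
    s=np.vstack([x0]+[np.array(x0)+np.eye(len(x0))[i]*steps[i] for i in range(len(x0))])
    r=minimize(f,x0,method='Nelder-Mead',options=dict(initial_simplex=s,xatol=1e-5,fatol=1e-5)); return r.x,r.fun/len(ms)
def pose(P,x,y,yaw,z=0): return R.from_euler('z',yaw).apply(P)+[x,y,z]
def box(a,b,z0,z1): return np.array([[i*a/2,j*b/2,k] for i in(-1,1) for j in(-1,1) for k in(z0,z1)])
def cyl(r,z0,z1): return np.array([[r*np.cos(t),r*np.sin(t),z] for t in np.linspace(0,6.283,32) for z in(z0,z1)])
W=np.array([[x,y,z] for y in(-.1,.1) for x,z in((-.11,0),(-.11,.05),(0,.09),(.1,.09),(.1,0))])
E
python3 - <<'E'
from h import *
for c in CAL: eyes.read_camera(c)
g=on_z((277,155),'top',.07); w={c:mask('warmer',c) for c in CAL}
for ms in (w,{'top':w['top']},{'scene':w['scene']}): p,e=fit(lambda p:pose(W,*p),ms,[g[0],g[1],-.1],[.01,.01,.1]); print('warmer',p.round(4),round(e,3))
p,e=fit(lambda p:pose(W,*p),w,[g[0],g[1],-.1],[.01,.01,.1])
T=R.from_euler('z',p[2])*R.from_euler('y',-np.deg2rad(20))
c0=pose([[-.055,0,.07]],*p)[0]; print('facecentre',c0,'normal',T.apply([0,0,1]))
C=np.vstack([cyl(.022,0,.014),cyl(.013,.014,.032)])
ms={'top':mask('cap','top'),'scene':mask('cap','scene',1)}
for m in (ms,{'top':ms['top']}): q,e=fit(lambda q:T.apply(C+[q[0],q[1],0])+c0,m,[0,0],[.004,.004]); print('cap offs in face',q.round(4),round(e,3))
ms={c:mask('dish',c) for c in CAL}; g=on_z((370,227),'top',0)
D=np.vstack([box(.09,.09,0,.003),cyl(.032,0,.012)])
for m in (ms,{'top':ms['top']}): print('dish',*fit(lambda p:pose(D,*p),m,[g[0],g[1],-.1],[.01,.01,.1]))
ms={'top':mask('thermometer','top',1),'scene':mask('thermometer','scene')}; s=on_z((120,231),'top',.1)
for m in (ms,{'top':ms['top']}):print('therm',*fit(lambda p:pose(box(.026,.026,.075,.18),*p),m,[s[0],s[1],.1],[.01,.01,.3]))
ms={c:mask('stand',c)|ms[c] for c in ms}
for c in ms: # drop handle part above the block
    pass
B=box(.07,.07,0,.075); g=on_z((131,231),'top',.05); t={'top':mask('stand','top'),'scene':mask('stand','scene')}
for m in (t,{'top':t['top']}):print('stand',*fit(lambda p:pose(B,*p),m,[g[0],g[1],.3],[.01,.01,.2]))
E
```

```text
warmer [ 0.6465 -0.0481 -0.1115] 0.064
warmer [ 0.6478 -0.048  -0.0976] 0.053
warmer [ 0.6454 -0.0491 -0.1018] 0.068
facecentre [ 0.59181296 -0.04201251  0.07      ] normal [-0.33989735  0.03804692  0.93969262]Traceback (most recent call last):
  File "<stdin>", line 9, in <module>
  File "h.py", line 19, in mask
    return cv2.resize(eyes.masks_of(n,c)[i]['region'].astype(np.uint8),(1024,768),interpolation=cv2.INTER_NEAREST)>0
                      ~~~~~~~~~~~~~~~~~~^^^
IndexError: list index out of range
```

```bash
cat >> h.py <<'E'
def near(n,c,px,tol=25):
    for r in eyes.masks_of(n,c):
        ys,xs=np.nonzero(r['region'])
        if len(xs) and np.hypot(xs.mean()-px[0],ys.mean()-px[1])<tol:
            return cv2.resize(r['region'].astype(np.uint8),(1024,768),interpolation=cv2.INTER_NEAREST)>0
def both(n,P,tol=25,cams=("scene","top")):
    d={c:near(n,c,proj([P],c)[0],tol) for c in cams}; return {c:m for c,m in d.items() if m is not None}
def fits(n,pts,ms,x0,steps):
    for m in [ms]+[{c:ms[c]} for c in ms]:
        p,e=fit(pts,m,x0,steps); print(n,list(m),p.round(4),round(e,3))
E
python3 - <<'E'
from h import *
for c in CAL: eyes.read_camera(c)
yaw=-.102; p=[.647,-.0483,yaw]
T=R.from_euler('z',yaw)*R.from_euler('y',-np.deg2rad(20)); c0=pose([[-.055,0,.07]],*p)[0]; print(c0,T.apply([0,0,1]))
C=np.vstack([cyl(.022,0,.014),cyl(.013,.014,.032)])
fits('cap',lambda q:T.apply(C+[q[0],q[1],0])+c0,both('cap',T.apply([0,0,.015])+c0),[0,0],[.004,.004])
g=on_z((370,227),'top',0)
D=np.vstack([box(.09,.09,0,.003),cyl(.032,0,.012)])
fits('dish',lambda p:pose(D,*p),both('dish',g),[g[0],g[1],-.1],[.01,.01,.1])
g=on_z((114,232),'top',.13); 
fits('th',lambda p:pose(box(.026,.026,.075,.18),*p),both('thermometer',g),[g[0],g[1],.1],[.01,.01,.3])
g=on_z((131,231),'top',.05)
fits('stand',lambda p:pose(box(.07,.07,0,.075),*p),both('stand',g),[g[0],g[1],.3],[.01,.01,.2])
print(status.get_obs()['t'])
E
```

```text
[ 0.59228586 -0.04269972  0.07      ] [-0.3402425   0.03482559  0.93969262]
cap ['scene', 'top'] [-0.0005  0.0008] 0.087
cap ['scene'] [-0.0005  0.0023] 0.068
cap ['top'] [-0.0004  0.0003] 0.101
dish ['top'] [ 0.4727 -0.2903 -0.1212] 0.051
dish ['top'] [ 0.4727 -0.2903 -0.1212] 0.051
th ['scene', 'top'] [0.4569 0.3214 0.0923] 0.107
th ['scene'] [0.4561 0.3213 0.1623] 0.07
th ['top'] [0.4577 0.3213 0.0148] 0.139
stand ['scene'] [0.4642 0.3263 0.2655] 0.237
stand ['scene'] [0.4642 0.3263 0.2655] 0.237
1.7
```

```bash
cat >> h.py <<'E'
YAW=-.102; T=R.from_euler('z',YAW)*R.from_euler('y',-np.deg2rad(20)); n=T.apply([0,0,1])
FC=np.array([.5923,-.0427,.07]); CAP=FC+T.apply([-.0005,.001,0]); DISH=np.array([.4727,-.2903,0]); TH=np.array([.4569,.3214,0])
def frame(x,y):
    x=np.array(x,float)/np.linalg.norm(x); y=y-x*np.dot(x,y); y/=np.linalg.norm(y)
    return R.from_matrix(np.c_[x,y,np.cross(x,y)])
def plan(P,x,y,step=.04,rmin=1):
    """rows from the present pose straight to TCP P, tool x along x, jaws along +-y"""
    o=status.get_obs(); p=o['eef_pos']; r=rot(o['tool_rot'])
    g=min((frame(x,np.array(y)*s) for s in(1,-1)),key=lambda g:(r.inv()*g).magnitude())
    w=(r.inv()*g).as_rotvec(); N=max(rmin,int(np.ceil(max(np.linalg.norm(P-p)/step,np.linalg.norm(w)/.115))))
    d=(np.array(P)-p)/N
    tv=[(r*R.from_rotvec(w*i/N)).inv().apply(d)*100 for i in range(N)]
    print('t',round(o['t'],2),'at',p.round(4),'q',o['q'].round(2),'f',o['contact_force'].round(1),'w',round(o['gripper_width'],3),'N',N)
    print('turn each',(w/N).round(3).tolist(),'angle',np.linalg.norm(w).round(3))
    for i in range(0,N,8): print([t.round(2).tolist() for t in tv[i:i+8]])
E
python3 - <<'E'
from h import *
plan(CAP+n*.12,-n,T.apply([0,1,0]))
E
```

```text
t 1.7 at [ 0.2218 -0.6375  0.2503] q [ 1.13  0.48  0.02  1.56 -0.01  1.11 -0.08] f [0.2 0.  0.4] w 1.006 N 18
turn each [0.024, 0.019, 0.004] angle 0.557
[[0.38, -2.55, -2.82], [0.42, -2.62, -2.75], [0.46, -2.68, -2.68], [0.5, -2.75, -2.61], [0.54, -2.81, -2.53], [0.57, -2.87, -2.45], [0.6, -2.94, -2.37], [0.64, -2.99, -2.29]]
[[0.67, -3.05, -2.2], [0.69, -3.11, -2.12], [0.72, -3.16, -2.03], [0.75, -3.21, -1.94], [0.77, -3.26, -1.84], [0.79, -3.3, -1.75], [0.81, -3.35, -1.66], [0.82, -3.39, -1.56]]
[[0.84, -3.43, -1.46], [0.85, -3.47, -1.36]]
```

Call:
apply_moves:
  travel:
    - [0.38,-2.55,-2.82]
    - [0.42,-2.62,-2.75]
    - [0.46,-2.68,-2.68]
    - [0.5,-2.75,-2.61]
    - [0.54,-2.81,-2.53]
    - [0.57,-2.87,-2.45]
    - [0.6,-2.94,-2.37]
    - [0.64,-2.99,-2.29]
  turn:
    - [0.024,0.019,0.004]
    - [0.024,0.019,0.004]
    - [0.024,0.019,0.004]
    - [0.024,0.019,0.004]
    - [0.024,0.019,0.004]
    - [0.024,0.019,0.004]
    - [0.024,0.019,0.004]
    - [0.024,0.019,0.004]
  grip: [0.2,0.2,0.2,0.2,0.2,0.2,0.2,0.2]
  newtons: 40

```text
t: 2.37
eef_pos: [0.3693, -0.3711, 0.2189]
tool_rot: [0.047, 0.76, 0.036, -0.647]
contact_force: [1.2, 0.3, -0.0]
gripper_width: 0.801
```

Call:
apply_moves:
  travel:
    - [0.67,-3.05,-2.2]
    - [0.69,-3.11,-2.12]
    - [0.72,-3.16,-2.03]
    - [0.75,-3.21,-1.94]
    - [0.77,-3.26,-1.84]
    - [0.79,-3.3,-1.75]
    - [0.81,-3.35,-1.66]
    - [0.82,-3.39,-1.56]
  turn:
    - [0.024,0.019,0.004]
    - [0.024,0.019,0.004]
    - [0.024,0.019,0.004]
    - [0.024,0.019,0.004]
    - [0.024,0.019,0.004]
    - [0.024,0.019,0.004]
    - [0.024,0.019,0.004]
    - [0.024,0.019,0.004]
  grip: [0.2,0.2,0.2,0.2,0.2,0.2,0.2,0.2]

```text
t: 3.03
eef_pos: [0.5296, -0.0963, 0.1913]
tool_rot: [-0.023, 0.813, -0.04, -0.581]
contact_force: [-0.3, -0.7, -0.3]
gripper_width: 0.798
```

Run:
```python
from h import *
plan(CAP+n*.12,-n,T.apply([0,1,0]))
```

```text
t 3.03 at [ 0.5296 -0.0963  0.1913] q [ 0.22  0.2  -0.19  2.16  0.14  0.46 -1.74] f [-0.3 -0.7 -0.3] w 0.798 N 2
turn each [0.007, 0.009, -0.003] angle 0.023
[[0.65, -3.03, -0.63], [0.66, -3.03, -0.6]]
```

Call:
apply_moves:
  travel:
    - [0.65,-3.03,-0.63]
    - [0.66,-3.03,-0.6]
    - [0,0,0]
  turn:
    - [0.007,0.009,-0.003]
    - [0.007,0.009,-0.003]
    - [0,0,0]
  grip: [0.25,0.25,0.25]

```text
t: 3.28
eef_pos: [0.5557, -0.0247, 0.1836]
tool_rot: [-0.029, 0.82, -0.036, -0.57]
contact_force: [0.7, -0.2, 0.5]
gripper_width: 0.75
```

Run:
```python
from h import *
plan(CAP+n*.034,-n,T.apply([0,1,0]),step=.03)
im={c:eyes.read_camera(c) for c in CAL}
for c in CAL:
    P=[CAP+n*z for z in (0,.032,.12)]; print(c,proj(P,c).round(1).tolist())
a=cv2.resize(im['top'][90:250,180:340],None,fx=3,fy=3); b=cv2.resize(im['scene'][120:260,170:330],None,fx=3,fy=3)
cv2.imwrite('pics/a1.png',np.vstack([a,b])[:, :, ::-1] if 0 else np.hstack([a[:420],b])[:,:,::-1])
```

```text
t 3.28 at [ 0.5557 -0.0247  0.1836] q [ 0.05  0.23 -0.17  2.15  0.25  0.42 -1.99] f [ 0.7 -0.2  0.5] w 0.75 N 3
turn each [0.003, -0.002, 0.003] angle 0.014
[[2.86, 0.47, 0.14], [2.86, 0.46, 0.13], [2.86, 0.45, 0.12]]
scene [[238.3, 195.4], [240.7, 186.7], [247.6, 161.7]]
top [[274.1, 176.6], [274.2, 179.8], [274.7, 189.7]]
```

View pics/a1.png

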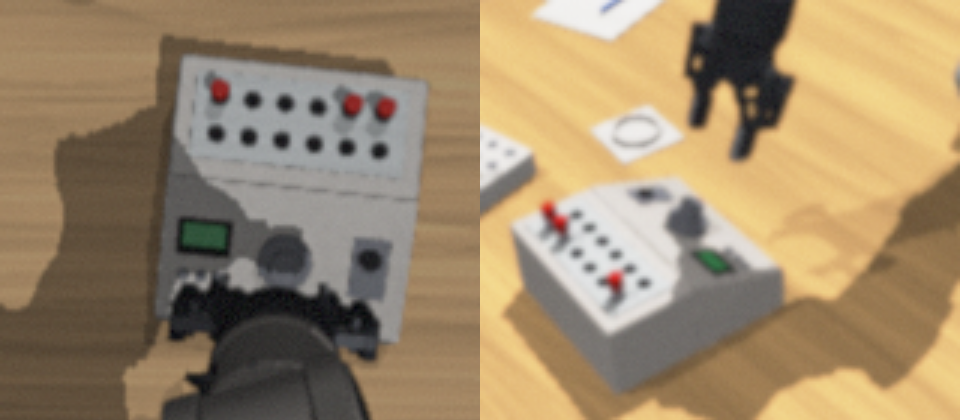

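The gripper is above and behind the cap. The cap shows at scene px (239,192), and the model predicts (239.5,191), so they agree.

Call:
apply_moves:
  travel:
    - [1.5,1.4,0.4]
    - [0,0,0]
  turn:
    - [0.009,-0.006,0.009]
    - [0,0,0]
  grip: [0.25,0.25]

```text
t: 3.55
eef_pos: [0.5539, -0.0466, 0.1684]
tool_rot: [-0.03, 0.817, -0.046, -0.573]
contact_force: [-0.3, -0.2, 0.3]
gripper_width: 0.753
```

Run:
```python
from h import *
plan(CAP+n*.034,-n,T.apply([0,1,0]),step=.025)
```

```text
t 3.55 at [ 0.5539 -0.0466  0.1684] q [ 0.07  0.26 -0.15  2.16  0.27  0.4  -1.98] f [-0.3 -0.2  0.3] w 0.753 N 3
turn each [-0.002, 0.0, -0.002] angle 0.009
[[2.38, -0.31, -0.05], [2.38, -0.3, -0.05], [2.38, -0.3, -0.05]]
```

Call:
apply_moves:
  travel:
    - [1.5,-0.5,-0.1]
    - [1.5,-0.1,0]
    - [1.5,0,0]
    - [1.0,0,0]
    - [0,0,0]
    - [0,0,0]
  turn:
    - [-0.005,0,-0.006]
    - [0,0,0]
    - [0,0,0]
    - [0,0,0]
    - [0,0,0]
    - [0,0,0]
  grip: [0.25,0.25,0.25,0.25,0.25,0.25]

```text
t: 4.05
eef_pos: [0.5745, -0.0522, 0.1188]
tool_rot: [-0.033, 0.818, -0.049, -0.572]
contact_force: [0.1, 1.0, -0.1]
gripper_width: 0.749
```

Run:
```python
from h import *
plan(CAP+n*.034,-n,T.apply([0,1,0]),step=.025)
```

```text
t 4.05 at [ 0.5745 -0.0522  0.1188] q [ 0.03  0.37 -0.09  2.15  0.33  0.29 -2.04] f [ 0.1  1.  -0.1] w 0.749 N 1
turn each [-0.015, -0.002, -0.007] angle 0.017
[[1.75, -1.24, 0.17]]
```

Call:
apply_moves:
  travel:
    - [0,0,0]
  turn:
    - [0,0,0]
  grip: [0.25]

```text
t: 4.13
eef_pos: [0.5744, -0.0529, 0.1192]
tool_rot: [-0.034, 0.818, -0.049, -0.572]
contact_force: [0.6, 0.2, -0.1]
gripper_width: 0.75
```

Call:
apply_moves:
  travel:
    - [0,0,0]
    - [0,0,0]
  turn:
    - [0,0,0]
    - [0,0,0]
  grip: [0.25,0.25]

```text
t: 4.3
eef_pos: [0.5746, -0.0534, 0.1208]
tool_rot: [-0.034, 0.819, -0.05, -0.571]
contact_force: [-0.5, -0.2, 0.1]
gripper_width: 0.747
```

Call:
apply_moves:
  travel:
    - [0,-0.6,0]
  turn:
    - [-0.01,0,-0.007]
  grip: [0.25]

```text
t: 4.38
eef_pos: [0.5753, -0.0483, 0.1214]
tool_rot: [-0.032, 0.819, -0.045, -0.571]
contact_force: [0.9, -0.4, 0.2]
gripper_width: 0.748
```

Call:
apply_moves:
  travel:
    - [0,0,0]
  turn:
    - [0,0,0]
  grip: [0.25]

```text
t: 4.47
eef_pos: [0.5757, -0.0471, 0.122]
tool_rot: [-0.032, 0.82, -0.044, -0.57]
contact_force: [-0.1, 0.0, 0.8]
gripper_width: 0.749
```

Run:
```python
from h import *
plan(CAP+n*.034,-n,T.apply([0,1,0]),step=.025)
```

```text
t 4.47 at [ 0.5757 -0.0471  0.122 ] q [ 0.03  0.36 -0.1   2.15  0.33  0.29 -2.03] f [-0.1  0.   0.8] w 0.749 N 1
turn each [-0.007, -0.006, 0.0] angle 0.009
[[2.04, -0.71, 0.34]]
```

Call:
apply_moves:
  travel:
    - [0.8,-0.5,0.2]
    - [0.8,-0.2,0.1]
    - [0.4,0,0]
    - [0.1,0,0]
  turn:
    - [-0.005,-0.004,0]
    - [-0.002,-0.002,0]
    - [0,0,0]
    - [0,0,0]
  grip: [0.25,0.25,0.25,0.25]

```text
t: 4.8
eef_pos: [0.5819, -0.0389, 0.1003]
tool_rot: [-0.029, 0.818, -0.04, -0.573]
contact_force: [-0.1, -0.3, -0.4]
gripper_width: 0.748
```

Run:
```python
from h import *
plan(CAP+n*.034,-n,T.apply([0,1,0]),step=.025)
```

```text
t 4.8 at [ 0.5819 -0.0389  0.1003] q [-0.01  0.41 -0.07  2.15  0.35  0.25 -2.07] f [-0.1 -0.3 -0.4] w 0.748 N 1
turn each [0.002, -0.001, 0.002] angle 0.003
[[-0.18, 0.17, 0.08]]
```

Within 2 mm of the grasp pose; close on the knob.

Call:
apply_moves:
  travel:
    - [-0.1,0.2,0]
    - [0,0,0]
    - [0,0,0]
    - [0,0,0]
    - [0,0,0]
    - [0,0,0]
    - [0,0,0]
  turn:
    - [0,0,0]
    - [0,0,0]
    - [0,0,0]
    - [0,0,0]
    - [0,0,0]
    - [0,0,0]
    - [0,0,0]
  grip: [0.4,0.6,1,1,1,1,1]
  newtons: 40

```text
t: 5.38
eef_pos: [0.5812, -0.0411, 0.1015]
tool_rot: [-0.029, 0.818, -0.041, -0.573]
contact_force: [0.6, 0.5, -0.3]
gripper_width: 0.285
```

Call:
apply_moves:
  travel:
    - [-1,0,0]
    - [-2.5,0,0]
    - [-3,0,0]
    - [-2.5,0,0]
    - [-1,0,0]
  turn:
    - [0,0,0]
    - [0,0,0]
    - [0,0,0]
    - [0,0,0]
    - [0,0,0]
  grip: [1,1,1,1,1]

```text
t: 5.8
eef_pos: [0.5433, -0.0375, 0.1968]
tool_rot: [-0.028, 0.816, -0.041, -0.576]
contact_force: [1.0, 0.8, -0.2]
gripper_width: 0.287
```

Run:
```python
from h import *
plan(DISH+[0,0,.12],[0,0,-1],T.apply([0,1,0]),step=.035)
im={c:eyes.read_camera(c) for c in CAL}
a=cv2.resize(im['top'][90:230,180:340],None,fx=3,fy=3); b=cv2.resize(im['scene'][120:260,170:330],None,fx=3,fy=3)
cv2.imwrite('pics/a2.png',np.hstack([a,b])[:,:,::-1])
```

```text
t 5.8 at [ 0.5433 -0.0375  0.1968] q [ 0.1   0.2  -0.2   2.15  0.23  0.47 -1.95] f [ 1.   0.8 -0.2] w 0.287 N 8
turn each [0.0, -0.043, -0.0] angle 0.341
[[0.72, 3.23, 0.86], [0.76, 3.23, 0.82], [0.79, 3.23, 0.79], [0.82, 3.23, 0.75], [0.85, 3.23, 0.72], [0.88, 3.23, 0.68], [0.91, 3.23, 0.64], [0.94, 3.23, 0.6]]
```

View pics/a2.png

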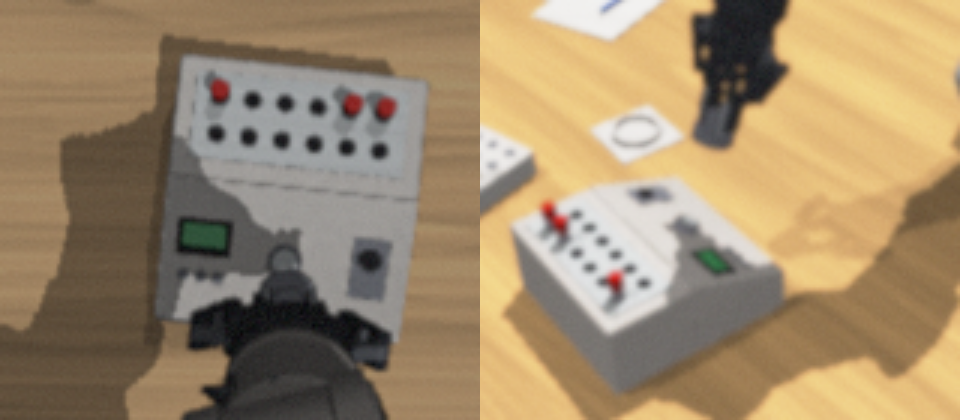

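The cap is in the gripper and the bare boss shows at top px (275,176) and scene px (238,195).

Call:
apply_moves:
  travel:
    - [0.72,3.23,0.86]
    - [0.76,3.23,0.82]
    - [0.79,3.23,0.79]
    - [0.82,3.23,0.75]
    - [0.85,3.23,0.72]
    - [0.88,3.23,0.68]
    - [0.6,2.2,0.5]
    - [0.3,1.0,0.2]
  turn:
    - [0,-0.043,0]
    - [0,-0.043,0]
    - [0,-0.043,0]
    - [0,-0.043,0]
    - [0,-0.043,0]
    - [0,-0.043,0]
    - [0,-0.04,0]
    - [0,-0.03,0]
  grip: [1,1,1,1,1,1,1,1]

```text
t: 6.57
eef_pos: [0.4799, -0.2629, 0.118]
tool_rot: [0.032, -0.705, 0.03, 0.708]
contact_force: [0.2, 0.4, -0.0]
gripper_width: 0.286
```

Run:
```python
from h import *
plan(DISH+[0,0,.07],[0,0,-1],T.apply([0,1,0]),step=.02)
```

```text
t 6.57 at [ 0.4799 -0.2629  0.118 ] q [ 0.5   0.44 -0.14  1.97  0.09  0.74 -1.35] f [ 0.2  0.4 -0. ] w 0.286 N 3
turn each [0.005, 0.001, 0.001] angle 0.015
[[1.6, 0.94, 0.15], [1.6, 0.94, 0.15], [1.6, 0.93, 0.15]]
```

Call:
apply_moves:
  travel:
    - [1.6,0.94,0.15]
    - [1.6,0.94,0.15]
    - [1.0,0.6,0.1]
    - [0.4,0.1,0]
    - [0,0,0]
  turn:
    - [0.005,0,0]
    - [0.005,0,0]
    - [0.005,0,0]
    - [0,0,0]
    - [0,0,0]
  grip: [1,1,1,1,1]

```text
t: 6.98
eef_pos: [0.4698, -0.2937, 0.0613]
tool_rot: [0.04, -0.701, 0.038, 0.711]
contact_force: [-1.0, 0.3, 0.7]
gripper_width: 0.284
```

Run:
```python
from h import *
plan(DISH+[0,0,.040],[0,0,-1],T.apply([0,1,0]),step=.02)
im={c:eyes.read_camera(c) for c in CAL}
p=status.get_obs()['eef_pos']; C=np.vstack([cyl(.022,0,.014),cyl(.013,.014,.032)])
for c in CAL:
    print(c,'tip px',proj([p-[0,0,.034],DISH+[0,0,.012]],c).round(1).tolist())
a=cv2.resize(im['top'][170:270,310:430],None,fx=4,fy=4); b=cv2.resize(im['scene'][110:210,170:290],None,fx=4,fy=4)
cv2.imwrite('pics/a3.png',np.hstack([a,b])[:,:,::-1][:, :800] if 0 else np.vstack([a[:300],b[:300]])[:,:,::-1])
```

```text
t 6.98 at [ 0.4698 -0.2937  0.0613] q [ 0.54  0.54 -0.12  1.97  0.11  0.65 -1.33] f [-1.   0.3  0.7] w 0.284 N 2
turn each [-0.004, 0.007, 0.001] angle 0.017
[[1.06, -0.19, -0.14], [1.07, -0.19, -0.14]]
scene tip px [[220.9, 157.9], [221.3, 162.0]]
top tip px [[373.5, 227.6], [370.4, 226.7]]
```

View pics/a3.png

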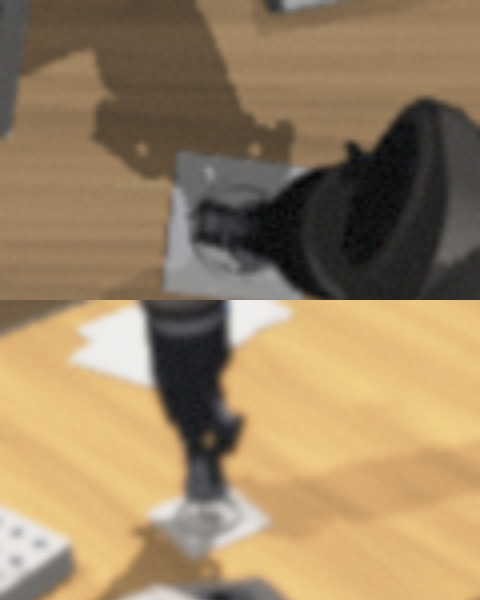

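The cap hangs centred over the dish ring, which is at scene px (221,163). Lowering it now.

Call:
apply_moves:
  travel:
    - [0.6,-0.2,-0.2]
    - [0.6,-0.2,-0.1]
    - [0.5,0,0]
    - [0.4,0,0]
  turn:
    - [-0.004,0.008,0]
    - [-0.004,0.005,0]
    - [0,0,0]
    - [0,0,0]
  grip: [1,1,1,1]

```text
t: 7.42
eef_pos: [0.4775, -0.2876, 0.0432]
tool_rot: [-0.034, 0.709, -0.034, -0.704]
contact_force: [-1.8, -1.6, 0.3]
gripper_width: 0.286
```

Run:
```python
from h import *
plan(DISH+[0,0,.037],[0,0,-1],T.apply([0,1,0]),step=.02)
```

```text
t 7.42 at [ 0.4775 -0.2876  0.0432] q [ 0.53  0.57 -0.12  1.98  0.11  0.59 -1.34] f [-1.8 -1.6  0.3] w 0.286 N 1
turn each [0.006, -0.007, 0.0] angle 0.01
[[0.61, 0.32, 0.45]]
```

Call:
apply_moves:
  travel:
    - [-0.1,0.3,0.4]
    - [0.3,0,0]
    - [0.3,0,0]
  turn:
    - [0.005,-0.006,0]
    - [0,0,0]
    - [0,0,0]
  grip: [1,1,1]

```text
t: 7.67
eef_pos: [0.4731, -0.2896, 0.0377]
tool_rot: [-0.036, 0.707, -0.035, -0.706]
contact_force: [0.6, 0.8, -0.8]
gripper_width: 0.284
```

Run:
```python
from h import *
plan(DISH+[0,0,.036],[0,0,-1],T.apply([0,1,0]),step=.02)
```

```text
t 7.67 at [ 0.4731 -0.2896  0.0377] q [ 0.53  0.58 -0.12  1.99  0.12  0.58 -1.34] f [ 0.6  0.8 -0.8] w 0.284 N 1
turn each [0.002, -0.001, 0.0] angle 0.002
[[0.17, 0.07, 0.04]]
```

Call:
apply_moves:
  travel:
    - [0.2,0.05,0]
    - [0.2,0,0]
  turn:
    - [0,0,0]
    - [0,0,0]
  grip: [1,1]

```text
t: 7.83
eef_pos: [0.4732, -0.2898, 0.037]
tool_rot: [0.036, -0.706, 0.035, 0.706]
contact_force: [-9.6, 5.5, 33.4]
gripper_width: 0.287
```

Contact with the floor: release and retreat upward.

Call:
apply_moves:
  travel:
    - [-0.1,0,0]
    - [0,0,0]
    - [0,0,0]
    - [0,0,0]
    - [-1,0,0]
    - [-3,0,0]
    - [-4,0,0]
    - [-4,0,0]
  turn:
    - [0,0,0]
    - [0,0,0]
    - [0,0,0]
    - [0,0,0]
    - [0,0,0]
    - [0,0,0]
    - [0,0,0]
    - [0,0,0]
  grip: [0.3,0.3,0.3,0.3,0.3,0.3,0.2,0.1]

```text
t: 8.5
eef_pos: [0.4681, -0.2876, 0.155]
tool_rot: [0.038, -0.701, 0.033, 0.712]
contact_force: [1.2, 0.1, -0.3]
gripper_width: 0.898
```

Run:
```python
from h import *
im={c:eyes.read_camera(c) for c in CAL}
a=cv2.resize(im['top'][190:265,310:430],None,fx=4,fy=4); b=cv2.resize(im['scene'][110:210,170:290],None,fx=4,fy=4)
cv2.imwrite('pics/a4.png',np.vstack([a,b[:300]])[:,:,::-1])
print(proj([DISH+[0,0,.02]],'top'),proj([DISH+[0,0,.02]],'scene'))
C=np.vstack([cyl(.022,0,.014),cyl(.013,.014,.032)])+[0,0,.004]
ms=both('cap',DISH+[0,0,.02])
if ms: fits('cap',lambda q:C+[q[0],q[1],0],ms,DISH[:2],[.004,.004])
# thermometer approach, both jaw axes
a=.1
for s in (0,1):
    plan(np.array([.4569,.3214,.25]),[0,0,-1],[np.cos(a+s*1.5708),np.sin(a+s*1.5708),0],step=.04)
```

```text
[[371.31867632 226.75740881]] [[221.17607421 160.32294564]]
t 8.7 at [ 0.4698 -0.2886  0.156 ] q [ 0.55  0.4  -0.14  1.93  0.07  0.83 -1.3 ] f [-0.2  0.3 -1.5] w 0.902 N 16
turn each [0.086, 0.001, -0.0] angle 1.37
[[-0.57, -3.79, 0.47], [-0.57, -3.73, 0.79], [-0.57, -3.65, 1.11], [-0.57, -3.54, 1.42], [-0.57, -3.41, 1.71], [-0.57, -3.25, 2.0], [-0.57, -3.07, 2.27], [-0.57, -2.86, 2.52]]
[[-0.57, -2.64, 2.76], [-0.57, -2.39, 2.97], [-0.57, -2.13, 3.17], [-0.58, -1.85, 3.34], [-0.58, -1.56, 3.48], [-0.58, -1.26, 3.6], [-0.58, -0.94, 3.7], [-0.59, -0.62, 3.76]]
t 8.7 at [ 0.4698 -0.2886  0.156 ] q [ 0.55  0.4  -0.14  1.93  0.07  0.83 -1.3 ] f [-0.2  0.3 -1.5] w 0.902 N 16
turn each [-0.013, 0.001, 0.0] angle 0.201
[[-0.57, -3.79, 0.47], [-0.57, -3.79, 0.42], [-0.57, -3.8, 0.37], [-0.57, -3.8, 0.33], [-0.57, -3.81, 0.28], [-0.57, -3.81, 0.23], [-0.57, -3.81, 0.18], [-0.58, -3.81, 0.13]]
[[-0.58, -3.81, 0.09], [-0.58, -3.81, 0.04], [-0.58, -3.81, -0.01], [-0.58, -3.81, -0.06], [-0.58, -3.81, -0.11], [-0.58, -3.81, -0.16], [-0.59, -3.81, -0.2], [-0.59, -3.81, -0.25]]
```

View pics/a4.png

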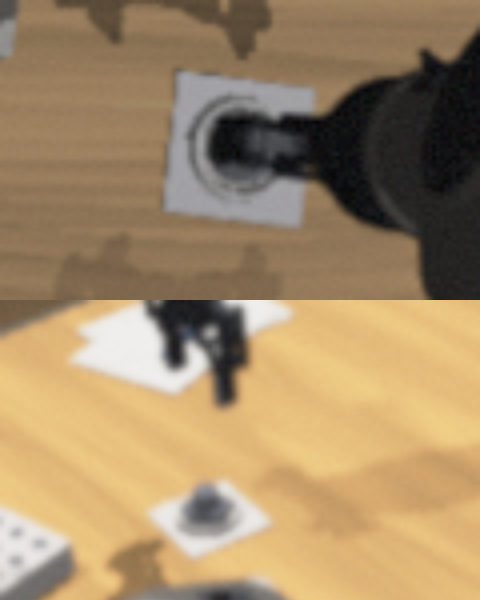

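The scene view shows the cap sitting upright in the dish at px (221,162). On to the thermometer.

Call:
apply_moves:
  travel:
    - [-1.2,-3.6,0.47]
    - [-1.2,-3.6,0.42]
    - [-1.2,-3.7,0.37]
    - [-1.0,-3.7,0.33]
    - [-1.0,-3.8,0.28]
    - [-0.7,-3.8,0.23]
    - [-0.5,-3.8,0.18]
    - [-0.5,-3.8,0.13]
  turn:
    - [-0.013,0,0]
    - [-0.013,0,0]
    - [-0.013,0,0]
    - [-0.013,0,0]
    - [-0.013,0,0]
    - [-0.013,0,0]
    - [-0.013,0,0]
    - [-0.013,0,0]
  grip: [0.1,0.1,0.1,0.1,0.1,0.1,0.1,0.1]

```text
t: 9.37
eef_pos: [0.4556, 0.0121, 0.2239]
tool_rot: [0.006, -0.697, 0.002, 0.717]
contact_force: [1.0, -0.0, 0.3]
gripper_width: 0.897
```

Run:
```python
from h import *
a=.1
plan(np.array([.4569,.3214,.25]),[0,0,-1],[-np.sin(a),np.cos(a),0],step=.035)
for c in CAL: eyes.read_camera(c)
C=np.vstack([cyl(.022,0,.014),cyl(.013,.014,.032)])+[0,0,.004]
ms=both('cap',DISH+[0,0,.02])
if ms: fits('cap',lambda q:C+[q[0],q[1],0],ms,DISH[:2],[.004,.004])
D=np.vstack([box(.09,.09,0,.003),cyl(.032,0,.012)]); ms=both('dish',DISH)
if ms: fits('dish',lambda p:pose(D,*p),ms,[*DISH[:2],-.1],[.01,.01,.1])
TP=FC+n*.007; ms=both('test_point',TP)
if ms: fits('tp',lambda q:T.apply(cyl(.014,-.007,0)+[q[0],q[1],0])+TP,ms,[0,0],[.004,.004])
```

```text
t 9.37 at [0.4556 0.0121 0.2239] q [ 0.15  0.18 -0.34  2.05  0.06  0.95 -1.81] f [ 1.  -0.   0.3] w 0.897 N 9
turn each [-0.012, 0.003, 0.001] angle 0.116
[[-0.27, -3.44, 0.03], [-0.27, -3.44, -0.01], [-0.28, -3.44, -0.05], [-0.28, -3.44, -0.1], [-0.28, -3.43, -0.14], [-0.28, -3.43, -0.18], [-0.29, -3.43, -0.23], [-0.29, -3.43, -0.27]]
[[-0.29, -3.42, -0.31]]
cap ['scene', 'top'] [ 0.4728 -0.2891] 0.315
cap ['scene'] [ 0.4752 -0.2893] 0.485
cap ['top'] [ 0.4729 -0.29  ] 0.144
dish ['scene', 'top'] [ 0.4718 -0.2908 -0.1017] 0.295
dish ['scene'] [ 0.4718 -0.2904 -0.0783] 0.318
dish ['top'] [ 0.4715 -0.2907 -0.1271] 0.264
tp ['scene'] [-0.0061 -0.0019] 0.383
tp ['scene'] [-0.0061 -0.0019] 0.383
```

Call:
apply_moves:
  travel:
    - [-0.5,-3.44,0.03]
    - [-0.5,-3.44,0]
    - [-0.5,-3.44,-0.05]
    - [-0.3,-3.44,-0.1]
    - [-0.28,-3.43,-0.14]
    - [-0.28,-3.4,-0.18]
    - [-0.29,-3.0,-0.23]
    - [-0.2,-2.0,-0.2]
  turn:
    - [-0.012,0.003,0]
    - [-0.012,0.003,0]
    - [-0.012,0.003,0]
    - [-0.012,0.003,0]
    - [-0.012,0.003,0]
    - [-0.012,0.003,0]
    - [-0.012,0.003,0]
    - [-0.012,0.003,0]
  grip: [0.2,0.3,0.3,0.3,0.3,0.3,0.3,0.3]

```text
t: 10.43
eef_pos: [0.466, 0.2572, 0.25]
tool_rot: [-0.017, -0.703, -0.017, 0.711]
contact_force: [-0.3, -0.6, -0.0]
gripper_width: 0.701
```

Call:
apply_moves:
  travel:
    - [0,-1.5,0]
    - [0,-0.7,0]
    - [0,0,0]
  turn:
    - [0,0,0]
    - [0,0,0]
    - [0,0,0]
  grip: [0.3,0.3,0.3]

```text
t: 10.68
eef_pos: [0.4656, 0.2827, 0.2493]
tool_rot: [-0.017, -0.703, -0.019, 0.711]
contact_force: [-0.4, 0.0, -0.5]
gripper_width: 0.7
```

Run:
```python
from h import *
a=.1
im={c:eyes.read_camera(c) for c in CAL}
plan(np.array([.4569,.3214,.24]),[0,0,-1],[-np.sin(a),np.cos(a),0],step=.035)
TP=FC+n*.007; 
for c in CAL: print(c,proj([TP,FC],c).round(1).tolist())
ms=both('test_point',TP)
if ms: fits('tp',lambda q:T.apply(cyl(.014,-.007,0)+[q[0],q[1],0])+TP,ms,[0,0],[.004,.004])
ms=both('thermometer',TH+[0,0,.13])
if ms: fits('th',lambda p:pose(box(.026,.026,.075,.18),*p),ms,[*TH[:2],.1],[.01,.01,.3])
a=cv2.resize(im['scene'][165:285,310:400],None,fx=4,fy=4); b=cv2.resize(im['top'][155:200,250:300],(500,450),interpolation=cv2.INTER_CUBIC)
cv2.imwrite('pics/a5.png',np.hstack([a[:450,:290],b])[:,:,::-1])
```

```text
t 10.78 at [0.4658 0.2806 0.2492] q [-0.25  0.31 -0.49  1.84  0.16  1.04 -2.32] f [-1.  -0.2 -0.2] w 0.697 N 2
turn each [-0.026, 0.006, 0.001] angle 0.054
[[0.47, -2.06, 0.34], [0.46, -2.07, 0.29]]
scene [[238.5, 193.4], [238.0, 195.2]]
top [[274.6, 177.1], [274.5, 176.4]]
tp ['scene'] [-0.0009 -0.0001] 0.49
tp ['scene'] [-0.0009 -0.0001] 0.49
th ['scene'] [0.4561 0.3221 0.3186] 0.087
th ['scene'] [0.4561 0.3221 0.3186] 0.087
```

View pics/a5.png

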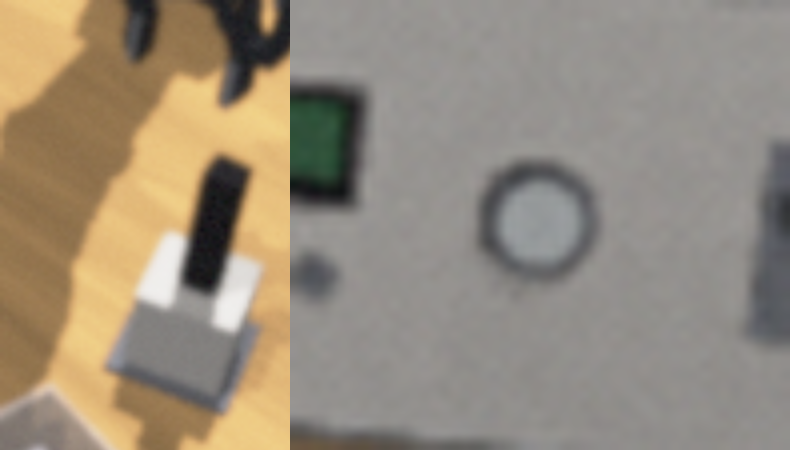

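In the top crop the ring centre is at px (274.7,176.6), against (274.6,177.1) predicted. The handle's faces line up with the stand's, so its yaw is about 0.29 rad.

Call:
apply_moves:
  travel:
    - [0.2,-1.6,0.4]
    - [0.2,-1.5,0.3]
    - [0.1,-0.7,0.1]
    - [0,0,0]
  turn:
    - [-0.08,0.006,0]
    - [-0.08,0.004,0]
    - [-0.06,0,0]
    - [-0.03,0,0]
  grip: [0.3,0.3,0.3,0.3]

```text
t: 11.32
eef_pos: [0.4554, 0.3139, 0.2449]
tool_rot: [0.105, 0.7, 0.106, -0.699]
contact_force: [-0.3, -1.0, 0.1]
gripper_width: 0.698
```

Run:
```python
from h import *
a=.29
plan(np.array([.4565,.3217,.22]),[0,0,-1],[-np.sin(a),np.cos(a),0],step=.035)
```

```text
t 11.32 at [0.4554 0.3139 0.2449] q [-0.27  0.33 -0.55  1.83  0.2   1.04 -2.17] f [-0.3 -1.   0.1] w 0.698 N 1
turn each [0.009, -0.001, 0.0] angle 0.009
[[2.49, -0.71, -0.33]]
```

Call:
apply_moves:
  travel:
    - [0.8,-0.5,-0.2]
    - [0.8,-0.3,-0.1]
    - [0.4,0,0]
    - [0,0,0]
  turn:
    - [0.005,0,0]
    - [0.003,0,0]
    - [0,0,0]
    - [0,0,0]
  grip: [0.3,0.3,0.3,0.3]

```text
t: 11.65
eef_pos: [0.4568, 0.321, 0.2228]
tool_rot: [0.101, 0.7, 0.1, -0.699]
contact_force: [-0.0, -0.2, 0.4]
gripper_width: 0.7
```

Run:
```python
from h import *
a=.29
plan(np.array([.4565,.3217,.138]),[0,0,-1],[-np.sin(a),np.cos(a),0],step=.025)
```

```text
t 11.65 at [0.4568 0.321  0.2228] q [-0.29  0.37 -0.54  1.84  0.22  1.   -2.21] f [-0.  -0.2  0.4] w 0.7 N 4
turn each [-0.001, -0.0, -0.0] angle 0.004
[[2.12, -0.02, 0.0], [2.12, -0.02, 0.0], [2.12, -0.02, 0.0], [2.12, -0.02, 0.0]]
```

Call:
apply_moves:
  travel:
    - [1.8,-0.05,0]
    - [2,0,0]
    - [2,0,0]
    - [1.6,0,0]
    - [0.7,0,0]
    - [0,0,0]
  turn:
    - [0,0,0]
    - [0,0,0]
    - [0,0,0]
    - [0,0,0]
    - [0,0,0]
    - [0,0,0]
  grip: [0.3,0.3,0.3,0.3,0.3,0.3]

```text
t: 12.15
eef_pos: [0.4585, 0.3196, 0.1383]
tool_rot: [0.099, 0.701, 0.098, -0.699]
contact_force: [0.2, -0.4, -0.2]
gripper_width: 0.703
```

Run:
```python
from h import *
a=.29
plan(np.array([.4565,.3217,.138]),[0,0,-1],[-np.sin(a),np.cos(a),0],step=.025)
```

```text
t 12.15 at [0.4585 0.3196 0.1383] q [-0.33  0.47 -0.5   1.91  0.3   0.83 -2.28] f [ 0.2 -0.4 -0.2] w 0.703 N 1
turn each [-0.011, -0.002, -0.002] angle 0.012
[[0.03, -0.26, 0.13]]
```

Call:
apply_moves:
  travel:
    - [0.05,-0.2,0.15]
    - [0,0,0]
    - [0,0,0]
    - [0,0,0]
    - [0,0,0]
    - [0,0,0]
    - [0,0,0]
  turn:
    - [-0.01,0,0]
    - [0,0,0]
    - [0,0,0]
    - [0,0,0]
    - [0,0,0]
    - [0,0,0]
    - [0,0,0]
  grip: [0.4,0.5,0.6,1,1,1,1]
  newtons: 60

```text
t: 12.73
eef_pos: [0.4579, 0.3221, 0.1413]
tool_rot: [0.102, 0.702, 0.102, -0.697]
contact_force: [1.0, 0.9, -1.1]
gripper_width: 0.293
```

Run:
```python
from h import *
o=status.get_obs(); r=rot(o['tool_rot']); print(o['t'],o['eef_pos'],o['gripper_width'],o['contact_force'],o['torque'],'\n',r.as_matrix().round(3))
```

```text
12.7333 [0.45785726 0.32214024 0.14133412] 0.2926403228818679 [ 1.03831547  0.85010677 -1.11031459] [-0.01656805 -0.06586353 -0.01881226] 
 [[ 0.007  0.284 -0.959]
 [ 0.001 -0.959 -0.284]
 [-1.     0.001 -0.007]]
```

Gripped. I'll lift it clear of the hole, then fit the handle's offset in the tool frame.

Call:
apply_moves:
  travel:
    - [-1,0,0]
    - [-2.5,0,0]
    - [-3.5,0,0]
    - [-3.5,0,0]
    - [-2.5,0,0]
    - [-1.0,0,0]
    - [0,0,0]
  turn:
    - [0,0,0]
    - [0,0,0]
    - [0,0,0]
    - [0,0,0]
    - [0,0,0]
    - [0,0,0]
    - [0,0,0]
  grip: [1,1,1,1,1,1,1]

```text
t: 13.32
eef_pos: [0.4563, 0.3226, 0.29]
tool_rot: [0.101, 0.702, 0.103, -0.697]
contact_force: [0.3, 0.1, -2.2]
gripper_width: 0.299
```

Run:
```python
from h import *
TP=FC+n*.007
plan(TP+n*.19,-n,T.apply([0,1,0]),step=.035)
```

```text
t 13.32 at [0.4563 0.3226 0.29  ] q [-0.27  0.3  -0.56  1.77  0.18  1.12 -2.17] f [ 0.3  0.1 -2.2] w 0.299 N 11
turn each [0.035, 0.031, 0.006] angle 0.519
[[0.31, 3.3, 0.33], [0.32, 3.31, 0.23], [0.34, 3.31, 0.12], [0.36, 3.31, 0.01], [0.38, 3.31, -0.09], [0.41, 3.3, -0.2], [0.44, 3.29, -0.3], [0.47, 3.28, -0.4]]
[[0.5, 3.26, -0.5], [0.54, 3.23, -0.6], [0.58, 3.21, -0.7]]
```

Call:
apply_moves:
  travel:
    - [0.0,3.3,0.33]
    - [0.0,3.31,0.23]
    - [0.34,3.31,0.12]
    - [0.36,3.31,0.01]
    - [0.38,3.31,-0.09]
    - [0.41,3.3,-0.2]
    - [0.44,3.29,-0.3]
    - [0.47,3.28,-0.4]
  turn:
    - [0.035,0.031,0.006]
    - [0.035,0.031,0.006]
    - [0.035,0.031,0.006]
    - [0.035,0.031,0.006]
    - [0.035,0.031,0.006]
    - [0.035,0.031,0.006]
    - [0.035,0.031,0.006]
    - [0.035,0.031,0.006]
  grip: [1,1,1,1,1,1,1,1]

```text
t: 13.98
eef_pos: [0.5024, 0.0589, 0.2605]
tool_rot: [0.005, 0.792, 0.002, -0.61]
contact_force: [1.2, 0.4, -1.5]
gripper_width: 0.295
```

Run:
```python
from h import *
TP=FC+n*.007
plan(TP+n*.17,-n,T.apply([0,1,0]),step=.03)
```

```text
t 13.98 at [0.5024 0.0589 0.2605] q [ 0.07  0.09 -0.37  2.09  0.16  0.73 -1.97] f [ 1.2  0.4 -1.5] w 0.295 N 4
turn each [0.027, 0.023, 0.007] angle 0.144
[[0.78, 2.39, -0.54], [0.81, 2.37, -0.58], [0.84, 2.35, -0.63], [0.87, 2.32, -0.67]]
```

Call:
apply_moves:
  travel:
    - [0.7,2.39,-0.54]
    - [0.7,2.37,-0.58]
    - [0.7,2.2,-0.6]
    - [0.6,1.4,-0.5]
    - [0.3,0.5,-0.2]
    - [0,0,0]
  turn:
    - [0.027,0.023,0.007]
    - [0.027,0.023,0.007]
    - [0.027,0.023,0.007]
    - [0.02,0.015,0.004]
    - [0.01,0.01,0]
    - [0,0,0]
  grip: [1,1,1,1,1,1]

```text
t: 14.48
eef_pos: [0.5227, -0.046, 0.2272]
tool_rot: [-0.035, 0.815, -0.051, -0.576]
contact_force: [0.3, 0.9, -1.3]
gripper_width: 0.295
```

Run:
```python
from h import *
TP=FC+n*.007
im={c:eyes.read_camera(c) for c in CAL}
plan(TP+n*.17,-n,T.apply([0,1,0]),step=.03)
o=status.get_obs(); p=o['eef_pos']; r=rot(o['tool_rot'])
tip=p+r.apply([.1313,0,0])
for c in CAL: print(c,'tip,TP',proj([tip,TP],c).round(1).tolist(), 'handle end',proj([p+r.apply([.0663,0,0])],c).round(1).tolist())
ms=both('thermometer',p+r.apply([.05,0,0]),40); print(list(ms))
H=np.array([[x,y,z] for x in(-.0387,.0663) for y in(-.013,.013) for z in(-.013,.013)])
a=cv2.resize(im['scene'][130:230,190:290],None,fx=5,fy=5,interpolation=cv2.INTER_CUBIC); b=cv2.resize(im['top'][150:210,245:305],(300,300),interpolation=cv2.INTER_CUBIC)
cv2.imwrite('pics/a6.png',np.hstack([a,np.vstack([b,np.zeros((200,300,3),np.uint8)])])[:,:,::-1])
for c,m in ms.items():
    print(c,m.sum()/4); e=cv2.findContours(m.astype(np.uint8),0,2)[0]; print(np.vstack([q[:,0] for q in e]).min(0)/2,np.vstack([q[:,0] for q in e]).max(0)/2)
```

```text
t 14.58 at [ 0.5232 -0.0441  0.2282] q [ 0.18  0.12 -0.27  2.15  0.2   0.54 -1.93] f [-0.1  0.9 -2.1] w 0.298 N 1
turn each [-0.017, 0.009, -0.007] angle 0.02
[[-0.51, -0.86, -1.02]]
scene tip,TP [[242.3, 182.3], [238.5, 193.4]] handle end [[247.3, 164.2]]
top tip,TP [[278.2, 185.8], [274.6, 177.1]] handle end [[278.6, 193.1]]
['scene', 'top']
scene 257.0
[243. 132.] [254.5 179.5]
top 130.0
[275. 186.] [286.5 199.5]
```

View pics/a6.png

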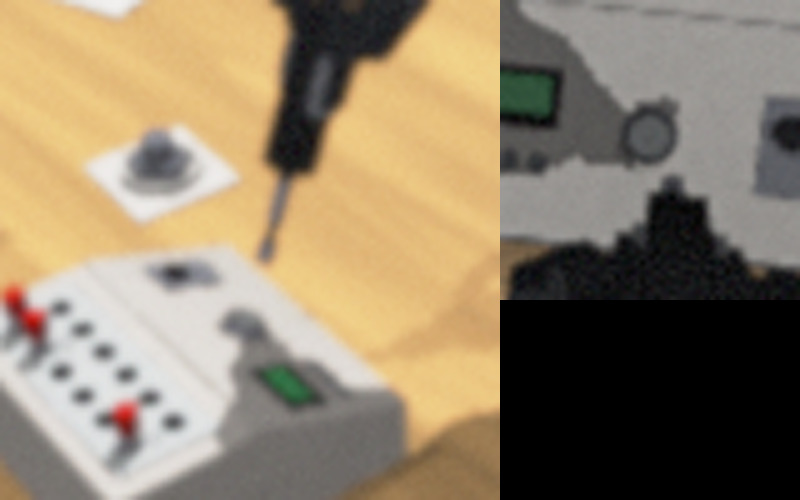

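The thermometer is held straight. In the scene view the foot is at about px (243,182), against (242.3,182.3) predicted. Next I'll align over the ring.

Call:
apply_moves:
  travel:
    - [0.3,-0.7,-0.8]
    - [0.4,-0.2,-0.2]
    - [0.3,0,0]
    - [0,0,0]
  turn:
    - [-0.015,0.008,-0.006]
    - [-0.004,0.002,-0.002]
    - [0,0,0]
    - [0,0,0]
  grip: [1,1,1,1]

```text
t: 15.02
eef_pos: [0.5409, -0.0305, 0.2245]
tool_rot: [-0.026, 0.821, -0.036, -0.57]
contact_force: [-0.2, -0.8, -1.9]
gripper_width: 0.301
```

```bash
cat > go.py <<'E'
from h import *
import sys
TP=FC+n*.007; L=.1313
plan(TP+n*(L+float(sys.argv[1])),-n,T.apply([0,1,0]),step=.03)
o=status.get_obs(); p=o['eef_pos']; r=rot(o['tool_rot']); d=p+r.apply([L,0,0])-TP
print('tip rel ring, face axes mm',(T.inv().apply(d)*1000).round(1),'tilt',np.round(T.inv().apply(r.apply([1,0,0])),3),'f along n',(o['contact_force']@n).round(2))
E
python3 go.py .03
```

```text
t 15.02 at [ 0.5409 -0.0305  0.2245] q [ 0.16  0.15 -0.28  2.14  0.22  0.52 -1.94] f [-0.2 -0.8 -1.9] w 0.301 N 1
turn each [0.012, -0.008, 0.006] angle 0.016
[[-0.53, 0.68, 0.36]]
tip rel ring, face axes mm [ 4.6  7.7 24.8] tilt [ 0.008  0.006 -1.   ] f along n -1.78
```

Call:
apply_moves:
  travel:
    - [0,0.5,0.3]
    - [0,0,0]
    - [0,0,0]
  turn:
    - [0.008,-0.005,0.004]
    - [0,0,0]
    - [0,0,0]
  grip: [1,1,1]

```text
t: 15.27
eef_pos: [0.5374, -0.0348, 0.223]
tool_rot: [-0.028, 0.819, -0.039, -0.572]
contact_force: [0.5, -0.1, -0.7]
gripper_width: 0.297
```

```bash
python3 go.py .02
```

```text
t 15.27 at [ 0.5374 -0.0348  0.223 ] q [ 0.17  0.15 -0.27  2.14  0.22  0.52 -1.94] f [ 0.5 -0.1 -0.7] w 0.297 N 1
turn each [0.004, -0.002, 0.003] angle 0.005
[[0.44, 0.23, 0.03]]
tip rel ring, face axes mm [ 0.5  2.6 24.4] tilt [ 0.002  0.003 -1.   ] f along n -0.84
```

Call:
apply_moves:
  travel:
    - [0.5,0.2,0]
    - [0.5,0,0]
    - [0.2,0,0]
    - [0,0,0]
    - [0,0,0]
  turn:
    - [0.003,-0.002,0.002]
    - [0,0,0]
    - [0,0,0]
    - [0,0,0]
    - [0,0,0]
  grip: [1,1,1,1,1]

```text
t: 15.68
eef_pos: [0.5413, -0.0384, 0.2103]
tool_rot: [-0.029, 0.818, -0.042, -0.573]
contact_force: [-0.6, 0.5, -1.3]
gripper_width: 0.296
```

```bash
python3 go.py .008
python3 - <<'E'
from h import *
TP=FC+n*.007
im={c:eyes.read_camera(c) for c in CAL}
o=status.get_obs(); p=o['eef_pos']; r=rot(o['tool_rot']); tip=p+r.apply([.1313,0,0])
for c in CAL: print(c,'tip,TP',proj([tip,TP],c).round(1).tolist())
a=cv2.resize(im['scene'][170:210,215:265],(500,400),interpolation=cv2.INTER_CUBIC); b=cv2.resize(im['top'][165:205,262:292],(300,400),interpolation=cv2.INTER_CUBIC)
cv2.imwrite('pics/a7.png',np.hstack([a,b])[:,:,::-1])
E
```

```text
t 15.68 at [ 0.5413 -0.0384  0.2103] q [ 0.16  0.18 -0.26  2.14  0.24  0.5  -1.96] f [-0.6  0.5 -1.3] w 0.296 N 1
turn each [-0.0, 0.001, -0.0] angle 0.001
[[0.31, -0.09, -0.01]]
tip rel ring, face axes mm [-0.2 -0.9 11.1] tilt [-0.001 -0.    -1.   ] f along n -1.02
scene tip,TP [[239.2, 190.2], [238.5, 193.4]]
top tip,TP [[275.0, 178.3], [274.6, 177.1]]
```

View pics/a7.png

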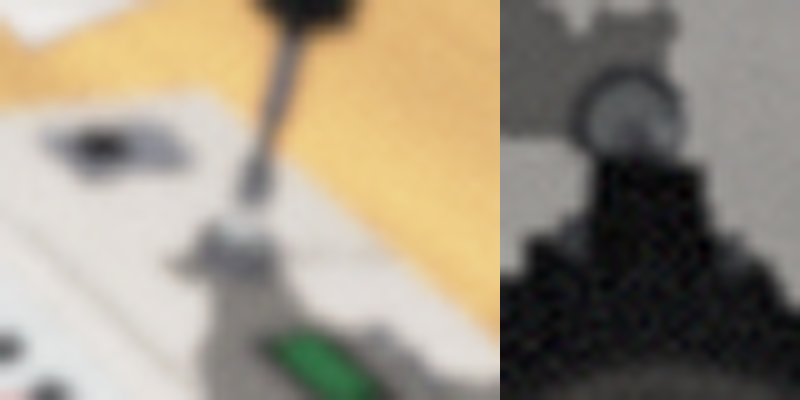

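Run:
```python
from h import *
o=status.get_obs(); p=o['eef_pos']; r=rot(o['tool_rot'])
H=lambda x:p+r.apply(np.array([[x,y,z] for y in(-.013,.013) for z in(-.013,.013)]))
for x in (.0663,-.0387): print(proj(H(x),'top').round(1).tolist(),proj(H(x).mean(0),'top').round(1))
print('scene end',proj(H(.0663),'scene').round(1).tolist())
print(r.as_matrix().round(3))
```

```text
[[270.2, 179.0], [268.9, 190.2], [281.9, 180.3], [280.5, 191.5]] [[275.4 185.3]]
[[270.4, 191.7], [268.9, 204.2], [283.5, 193.2], [281.9, 205.7]] [[276.1 198.7]]
scene end [[243.3, 174.5], [250.0, 173.8], [238.5, 170.4], [245.1, 169.8]]
[[ 0.34  -0.102 -0.935]
 [-0.035 -0.995  0.096]
 [-0.94   0.    -0.342]]
```

The scene and top views both put the foot about 1.5–2 mm toward face −x from the model. I'll correct for that while approaching, and take a force baseline for averaging.

Call:
apply_moves:
  travel:
    - [0.3,-0.12,-0.15]
    - [0.2,0,0]
    - [0,0,0]
    - [0,0,0]
  turn:
    - [0,0,0]
    - [0,0,0]
    - [0,0,0]
    - [0,0,0]
  grip: [1,1,1,1]

```text
t: 16.12
eef_pos: [0.5452, -0.0372, 0.2063]
tool_rot: [-0.029, 0.818, -0.042, -0.573]
contact_force: [0.8, 0.0, -0.8]
gripper_width: 0.299
```

```bash
cat > avg.py <<'E'
from h import *
TP=FC+n*.007; F=[];D=[]
for i in range(12):
    eyes.read_camera('top'); o=status.get_obs(); r=rot(o['tool_rot'])
    F.append(T.inv().apply(o['contact_force'])); D.append(T.inv().apply(o['eef_pos']+r.apply([.1313,0,0])-TP)*1000)
print('t',round(o['t'],2),'f face',np.mean(F,0).round(2),'sd',np.std(F,0).round(2),'tip mm',np.mean(D,0).round(2),np.std(D,0).round(2),'tilt',T.inv().apply(r.apply([1,0,0])).round(3))
E
python3 avg.py
```

```text
t 16.72 f face [-0.58 -0.16 -1.22] sd [0.56 0.52 0.48] tip mm [2.12 0.57 6.18] [0.04 0.05 0.05] tilt [ 0.001 -0.    -1.   ]
```

Call:
apply_moves:
  travel:
    - [0.3,0,0]
    - [0.3,0,0]
    - [0.2,0,0]
    - [0,0,0]
  turn:
    - [0,0,0]
    - [0,0,0]
    - [0,0,0]
    - [0,0,0]
  grip: [1,1,1,1]

```text
t: 17.05
eef_pos: [0.5483, -0.0376, 0.1983]
tool_rot: [-0.029, 0.818, -0.042, -0.572]
contact_force: [-0.4, -0.5, -1.1]
gripper_width: 0.297
```

```bash
python3 avg.py
```

```text
t 17.65 f face [-0.51 -0.08 -1.16] sd [0.59 0.39 0.73] tip mm [ 2.58  0.53 -2.07] [0.1  0.02 0.14] tilt [ 0.002 -0.    -1.   ]
```

Call:
apply_moves:
  travel:
    - [0.2,0,0.05]
    - [0.2,0,0.05]
    - [0,0,0]
  turn:
    - [0,0,0]
    - [0,0,0]
    - [0,0,0]
  grip: [1,1,1]

```text
t: 17.9
eef_pos: [0.5494, -0.0377, 0.1952]
tool_rot: [-0.029, 0.819, -0.042, -0.571]
contact_force: [-1.5, -0.0, -0.1]
gripper_width: 0.296
```

```bash
python3 avg.py
```

```text
t 18.5 f face [-0.39  0.03  0.28] sd [0.29 0.55 0.51] tip mm [ 2.74  0.55 -5.68] [0.02 0.01 0.05] tilt [ 0.004 -0.    -1.   ]
```

Contact is at about −2 mm, and the push is now about 1.5 N. Another 3.8 mm is needed.

Call:
apply_moves:
  travel:
    - [0.2,0,0]
    - [0.18,0,0]
    - [0,0,0]
  turn:
    - [0,-0.003,0]
    - [0,0,0]
    - [0,0,0]
  grip: [1,1,1]

```text
t: 18.75
eef_pos: [0.5509, -0.0379, 0.1919]
tool_rot: [-0.029, 0.818, -0.042, -0.572]
contact_force: [-0.7, -0.3, 1.1]
gripper_width: 0.294
```

```bash
python3 avg.py
```

```text
t 19.35 f face [-0.67 -0.34  1.71] sd [0.51 0.55 0.52] tip mm [ 2.71  0.54 -9.3 ] [0.02 0.02 0.05] tilt [ 0.001 -0.    -1.   ]
```

The push is 2.9 N, with the foot about 7.3 mm in. One check picture before handing in.

Run:
```python
from h import *
TP=FC+n*.007
im={c:eyes.read_camera(c) for c in CAL}
for c in CAL: print(c,'TP, inner ring',proj([TP],c).round(1).tolist())
a=cv2.resize(im['scene'][150:210,210:270],(480,480),interpolation=cv2.INTER_CUBIC); b=cv2.resize(im['top'][160:220,257:297],(320,480),interpolation=cv2.INTER_CUBIC)
cv2.imwrite('pics/a8.png',np.hstack([a,b])[:,:,::-1])
o=status.get_obs(); p=o['eef_pos']; r=rot(o['tool_rot'])
H=lambda x:p+r.apply(np.array([[x,y,z] for y in(-.013,.013) for z in(-.013,.013)]))
print(proj(H(.0663),'top').round(1).tolist(),proj(H(.0663),'scene').round(1).tolist())
```

```text
scene TP, inner ring [[238.5, 193.4]]
top TP, inner ring [[274.6, 177.1]]
[[269.7, 175.6], [268.4, 186.6], [281.2, 176.8], [279.8, 187.9]] [[241.2, 180.7], [247.9, 179.9], [236.5, 176.5], [243.1, 175.8]]
```

View pics/a8.png

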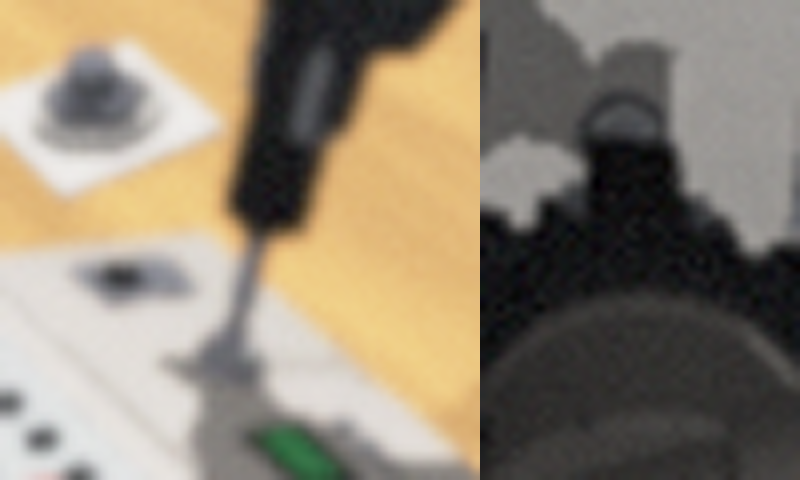

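In both views the foot sits on the boss at scene px (238,193), where the ring centre is predicted. The handle is along the face normal, and the cap is upright in the dish. Handing in.

```bash
python3 -c "
from station import bot; print(bot.hand_in())"
```

```text
the job is handed in; nothing more can be done
None
```

I set the dust cap knob up in the dish, then pressed the thermometer on the bare test point and handed in at about 19.5 s with the gripper still holding it there. The hand-in reports no verdict.

**Last checks**
- **Push:** the force averaged 2.9 N above the no-contact baseline, with the foot about 7.3 mm in. The tool was within 0.1° of square to the sloping face.
- **Foot position:** in the scene camera the foot appeared at the predicted ring centre. I estimate it is within about 2 mm; the ring leaves 4.5 mm of room.
- **Cap:** the silhouette fit put it within about 2 mm of the dish centre, and the last picture showed it upright there.
- **Bystanders:** I planned every path clear of the tube rack and the tub, but did not measure them again at the end.

**Where the checks disagreed**
- **Handle offset:** the cameras put the handle 2–3 mm toward the lower edge of the slope, compared with where the gripper reading alone placed it. I shifted the press to allow for this, so the raw reading showed +2.7 mm.
- **Contact depth:** the foot touched about 2 mm deeper than the model predicted, so I set the depth from the measured force instead.
- **Setting the cap down:** this gave a brief 33 N reading at the wrist, pressing through the held cap. It was within the limits.

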